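Load the locating jig and trip the start switch

ROBOT

A 6-joint arm with a two-finger parallel gripper is mounted at the origin on a cart in front of the work surface, level with it; the furniture and walls round the work are solid. World frame = base frame: x ahead of the robot, y to its left, z up, the work surface at z = 0. Lengths are in m, angles in rad, forces in N, time in s.
With the tool pointing down it reaches from about 0.35 to 0.85 m from the base axis. Payload 8.1 kg.
Tool frame: the origin (TCP) lies midway between the tips of the shut fingers; the grasp point (between the pads) lies 19 mm behind it (robot.grip_point_offset is the distance from the TCP to the grasp point, in m); z points along the fingers, y is the line along which they close (so a half turn about z gives the same grasp; the last joint's range is limited). The gripper opens to 93 mm and grips with 3 to 60 N. Pads are 15 mm wide; open, the fingers measure 128 mm over their backs; the gripper's body (75 mm by 188 mm) begins 65 mm behind the grasp point.
Start: joints at [1.236, 0.13, 1.488, -0, 1.523, -0.085], TCP at [0.148, 0.581, 0.219] pointing down, gripper open.
Joint ranges: [-2.96, 2.96], [-0.89, 2.26], [0.02, 2.5], [-1.34, 4.48], [0, 2.73], [-2.66, 2.66]. Speed limits (rad/s): [2.39, 2.39, 2.79, 3.14, 3.14, 3.14].

INTERFACE

Orientations are given as a rotation vector (axis times angle).
In Python, from plant import robot, read_camera, job gives the robot as it stands.
- The arm moves only by the shell command python3 -m inch 'ROWS' [FORCE]. ROWS is JSON, one flat list of numbers, 5 for each row, row after row: the shift along the world's x, y, z in mm, then the turn about the world's z in degrees, then the opening in per cent of the stroke, from 0 (shut) to 100 (fully open). In form: [dx, dy, dz, yaw, hand, dx, dy, dz, yaw, hand, ...]. A call has 1 to 10 rows; each row is the pose to reach, as a shift and turn from the pose commanded when the call began; what a row does not reach only later rows make up. A row lasts 1/12 s, in which the tool goes at most 41.7 mm and 7.16 degrees, less where a joint would pass 70% of its speed; a pose out of reach is approached as far as the arm can. A call with a gripper value outside its range is refused whole. The fingers move at their own pace and stop on an object; FORCE is the grip in N (left out, the last holds). Time passes only in rows, so rows that repeat a pose let the fingers close. It gives the time, the measured TCP pose, the force, the opening and the grip force at its end, in the units of the state.
- robot.read_state(): the state, without advancing time (a new reading comes with each control period).
- read_camera(name): name is "scene" or "top"; returns a dict with "image" (400x640x3 uint8, blue, green, red), "K" (3x3 intrinsics, pixels), "D" ([k1, k2, p1, p2, k3] as OpenCV has them; the pictures are not rectified), "extrinsics" (4x4, takes a point from world to camera coordinates). Camera axes: x right, y down, z forward; pixel columns grow to the right and rows downward; lengths in m; the calibration is good to about 2 mm. A picture is of the moment at which its call begins. There is no depth.
- job.close_job(): hands the job in; it is judged then, once.
The state is a dict: "t": time; "q": joint angles; "dq": joint speeds; "joint_torque": joint torques, N m; "tool_pos": TCP position; "orientation": TCP orientation; "force": force on the tool from outside, world axes, zero at the start; "wrist_torque": the same for the moment, N m; "opening": finger opening in m; "gripper_force": force on a finger pad.
Only numpy, scipy, OpenCV 4.12 (cv2) and the standard library are available. Lean on these libraries where they do the work, as an engineer would, in place of code of your own. Each camera call takes 0.05 s, during which the arm holds its last target. There are 200 camera calls.

TASK

Slide the loose aluminium plate along the jig's base into the corner, flush against both the back fence and the end stop, so that it pushes the jig's roller arm aside and trips the part-present switch. Only then push the roller arm of the separate start switch sideways to the left by about 35 degrees (never as far as 50), hold it there for about a second, and let it spring back to rest. Leave the plate home in its corner and do not disturb the other things on the tool chest.

Things in the scene. Friction and masses are not known exactly. Their poses are not given: they have to be found in the camera images.
- jig: Fixed locating jig: dark steel base plate 200 (x) x 260 (y) x 8 mm thick, origin at the centre of its underside; +x points away from the robot, +y to the left (turned up to 9 degrees). On it a back fence, an end stop and, behind the stop, a small grey part-present switch whose arm reaches over the stop; nothing of it is higher than 40 mm above the work surface
- nest_corner (a point): The corner at the jig's far left, on top of its base (jig +35, +75, +8 mm), axes as the jig's: the back fence's face runs from here 190 mm to -y (fence 14 mm thick, facing -x), the end stop's face 46 mm to -x (facing -y). Both stand 16 mm above the base
- plate: Loose aluminium plate 70 (x) x 110 (y) x 16 mm, 0.4 to 0.75 kg, with four small dark bores and a larger one, lying on the jig's base, off the fences and askew. Origin at the centre of its underside. Home, its far long side lies on the back fence, its left short side on the end stop; the roller presses back with only 0.4 N, less than the plate's friction, so it stays put
- nest_home (a point): Point fixed to the jig, on top of its base (jig 0, +20, +8 mm): where the plate's origin lies when the plate is home. Axes as the jig's
- plate_arm (a joint): Angle (rad) of the jig's part-present roller arm, swinging flat about a vertical axis; 0 at rest (roller standing out in front of the end stop), grows as the plate's left end pushes the roller to +y; about 0.55 when the plate is home; the switch trips at 0.45; weak spring back to 0
- plate_roller (a point): Centre of the black roller (18 mm diameter, 16 mm tall) under the end of the jig's 75 mm arm
- start_switch: Fixed start switch: grey housing 46 x 36 mm, top 46 mm above the work surface, on a dark foot 70 x 60 x 8 mm. Origin on the work surface under the arm's pivot. Its +x points away from the robot, +y to the left (turned by up to about 17 degrees)
- start_arm (a joint): Angle (rad) of the start switch's 70 mm roller arm, swinging flat about the vertical axis through the origin of start_switch; 0 at rest, when the arm points along the switch's -x (towards the robot); grows as the roller is pushed to the switch's +y (left). Trips at 0.45; end of travel at 1.1, must never pass 0.85. A spring returns it to 0: about 1.5 to 2 N at the roller when tripped
- start_roller (a point): Centre of the start arm's black roller (20 mm diameter, 22 mm tall, from 25 to 47 mm above the work surface) hanging under the end of the arm, 70 mm from the pivot. The steel arm, 12 mm wide, lies above it, its top at 53 mm
- spray_can: Red spray can 67 mm diameter, 209 mm tall, standing at the back right; bystander; origin under its centre
- glass_jar: Glass jar 70 mm diameter, 83 mm tall, at the back right; bystander; origin under its centre
- tape_roll: Black roll of tape 58 mm diameter, 19 mm high, at the front left; bystander; origin under its centre
- screwdriver: Screwdriver with black handle, 193 mm long, 29 mm high, lying along the front edge; bystander; origin under its centre
- brake_pad: Worn brake pad 48 x 108 x 12 mm lying at the front right; bystander; origin under its centre

How it is judged:
By the outcome, as a careful person would: the job done as asked, in the order asked, and still so for the second after the job is handed in, with the robot touching nothing.
It also fails if it takes over 72 s, if anything falls off the work surface, if the arm or the gripper's body presses on something with over 40 N, if the wrist force passes 120 N, or if a joint passes its speed limit or range.

## Working session

There is one attempt and no reset: what is moved stays moved. The work goes in short steps, Python scripts to look and compute and a shell command to move; the robot and the scene stay as the last step left them, time stands still between calls to the robot, and variables do not carry over. Pictures are saved under pics/ and viewed, at most 10 in all, crops included, and the job is handed in when it is done.

```bash
mkdir -p pics; ls; python3 - <<'E'
from plant import robot, read_camera, job
import cv2
for n in("top","scene"):
    c=read_camera(n); cv2.imwrite(f"pics/{n}0.png",c["image"]); print(n,c["K"],c["D"],c["extrinsics"])
print(robot.read_state())
E
```

```text
pics
top [[436.08860817   0.         325.6217203 ]
 [  0.         436.08860817 193.78144459]
 [  0.           0.           1.        ]] [-0.0703369  0.         0.         0.         0.       ] [[-3.98859434e-03 -9.99991822e-01 -6.68641561e-04 -1.71653622e-02]
 [-9.93915281e-01  4.03795740e-03 -1.10073197e-01  5.33692805e-01]
 [ 1.10074996e-01  2.25535735e-04 -9.93923259e-01  1.16161948e+00]
 [ 0.00000000e+00  0.00000000e+00  0.00000000e+00  1.00000000e+00]]
scene [[439.84770664   0.         318.71591807]
 [  0.         439.84770664 198.83079528]
 [  0.           0.           1.        ]] [-0.04697742  0.          0.          0.          0.        ] [[ 0.76787386 -0.64020547  0.02250982 -0.40914149]
 [-0.34705908 -0.44528978 -0.825389    0.24532205]
 [ 0.53844195  0.6259824  -0.56411551  0.84068112]
 [ 0.          0.          0.          1.        ]]
{'t': 0.1, 'q': array([ 1.23555905e+00,  1.31077036e-01,  1.48916105e+00, -5.56270828e-06,
        1.52299781e+00, -8.54012422e-02]), 'dq': array([ 0.0004494 , -0.00089569, -0.00398715,  0.00150033,  0.00029087,
        0.00173906]), 'joint_torque': array([ 7.98793899e-04, -5.61339211e+01, -4.93094838e+01,  7.70099927e-02,
        2.90300354e-02, -6.21548270e-05]), 'tool_pos': array([0.14816025, 0.5808946 , 0.21770261]), 'orientation': array([-3.91379072e-01, -3.11677705e+00,  2.52586408e-03]), 'force': array([-0.20081192, -0.23428705,  0.4966083 ]), 'wrist_torque': array([ 0.00516088, -0.01717983, -0.02693847]), 'gripper_force': 0.0, 'opening': 0.09311768190870598}
```

View pics/top0.png

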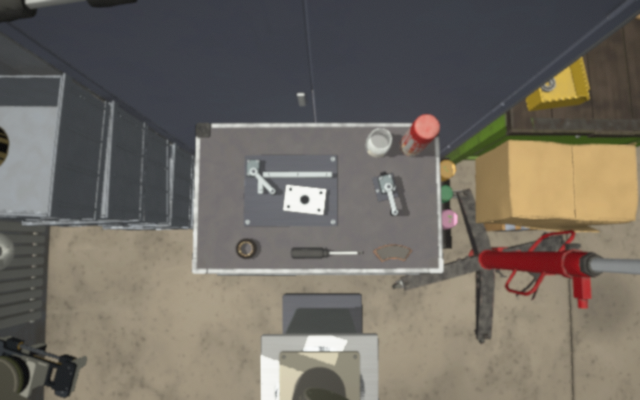

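View pics/scene0.png

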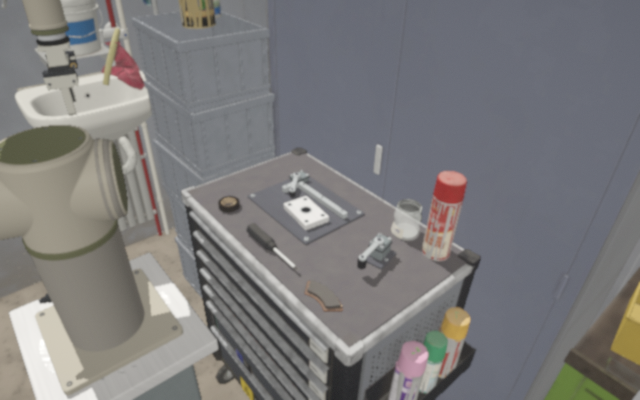

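The top view shows the jig base at about (245-338, 155-225), the plate around (305,200), the jig roller near (272,190), and the start switch at (386,185) with its roller near (394,211). The right pair is the glass jar and the can. Next I take an enlarged crop and the measurements.

```bash
cat > h.py <<'E'
import numpy as np, cv2
from plant import robot, read_camera, job
def ray(c,px,z):
    E=c["extrinsics"]; R=E[:3,:3]; o=-R.T@E[:3,3]
    u=cv2.undistortPoints(np.float64(px).reshape(-1,1,2),c["K"],np.float64(c["D"])).reshape(-1,2)
    d=np.c_[u,np.ones(len(u))]@R
    return o+d*((z-o[2])/d[:,2])[:,None]
def proj(c,P):
    E=c["extrinsics"]
    return cv2.projectPoints(np.float64(P).reshape(-1,3),cv2.Rodrigues(E[:3,:3])[0],E[:3,3],c["K"],np.float64(c["D"]))[0].reshape(-1,2)
def plate(c):
    """top face of plate: brightest blob near jig -> rect corners at z=.024"""
    im=c["image"].min(2); m=np.uint8(im>185)*255; m[:, :240]=0; m[:,345:]=0; m[:145]=0; m[235:]=0
    cs=cv2.findContours(m,cv2.RETR_EXTERNAL,cv2.CHAIN_APPROX_NONE)[0]
    return max(cs,key=lambda k:cv2.contourArea(cv2.convexHull(k)))
E
python3 - <<'E'
from h import *
c=read_camera("top"); im=c["image"]
k=plate(c); w=ray(c,k,.024)[:,:2]*1000
r=cv2.minAreaRect(np.float32(w)); print("plate rect mm",r)
g=cv2.cvtColor(im,cv2.COLOR_BGR2GRAY)
cr=cv2.resize(im[140:235,235:435],None,fx=4,fy=4,interpolation=cv2.INTER_CUBIC)
cv2.imwrite("pics/crop1.png",cr)
# base: dark region contour vs chest surface
print("profile row 190",g[190,225:300:1]); print("col 245..", g[145:235,320]); print(im[170,230],im[200,260],im[240,300])
E
```

```text
plate rect mm ((519.185302734375, 39.67462921142578), (109.94235229492188, 71.27666473388672), 83.19859313964844)
profile row 190 [113 112 112 112 113 112 110 112 112 113 113 114 113 115 114 115 114 114
 113 110 108 107 107 107 107 107 107 106 108 107 108 118 148 186 202 197
 188 162 123  91  83  95 126 167 203 210 184 158 158 155 122  89  80  80
  80  83  86  95 107 129 183 231 242 232 202 173 190 228 243 247 247 247
 247 247 247]
col 245.. [115 116 115 115 114 115 115 114 113 109 107 108 107 107 106 106 105 106
 107 106 105 105 107 107 109 117 147 190 214 217 210 180 139 113 109 111
 110 109 110 109 109 110 126 174 222 226 191 145 157 212 239 247 248 248
 248 247 248 248 248 248 248 248 244 230 205 199 222 238 237 201 142 113
 109 110 110 110 109 109 109 108 110 115 117 118 119 118 119 119 119 119]
[114 115 120] [113 107 107] [114 117 120]
```

View pics/crop1.png

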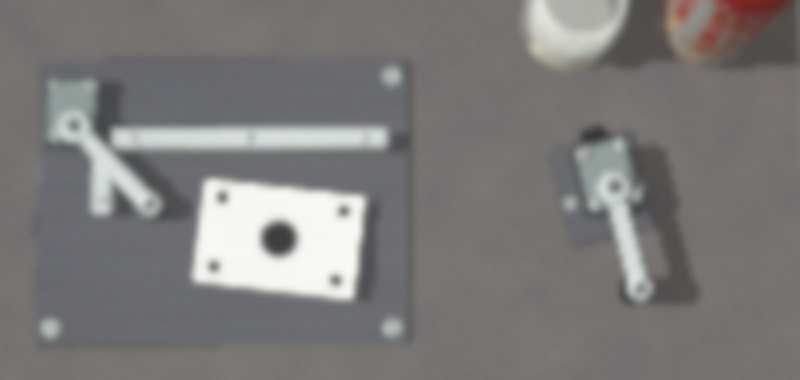

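The crop shows clearly: fence from crop (112,138) to (388,138), stop at about (101,190), jig roller end at (150,204), start pivot at (614,187) and start arm end at (639,290).

```bash
python3 - <<'E'
from h import *
c=read_camera("top"); im=c["image"]; g=cv2.cvtColor(im,cv2.COLOR_BGR2GRAY).astype(float)
C=lambda p:np.float64(p)/4+[235,140]-0.375
# fence centreline (top z=.024), per-column centroid
pts=[]
for u in range(268,328):
    col=np.clip(g[165:183,u]-125,0,None); pts.append((u,165+(col*np.arange(18)).sum()/col.sum()))
w=ray(c,pts,.024)[:,:2]*1000
vx,vy,x0,y0=cv2.fitLine(np.float32(w),cv2.DIST_HUBER,0,.01,.01).ravel()
if vy<0: vx,vy=-vx,-vy
yaw=np.arctan2(-vx,vy); print("yaw fence",np.degrees(yaw),"fence pt",x0,y0)
base=ray(c,C([(40,62),(411,60),(411,344),(37,346)]),.008)[:,:2]*1000; print("base corners",base,base.mean(0))
r=cv2.minAreaRect(np.float32(base)); print(r)
R=np.array([[np.cos(yaw),-np.sin(yaw)],[np.sin(yaw),np.cos(yaw)]])
fe=ray(c,C([(112,138),(388,138)]),.024)[:,:2]*1000; print("fence ends",fe)
st=ray(c,C([(101,214)]),.024)[:,:2]*1000; print("stop near end",st)
print("rel to base mean (jig): fence pt",([x0,y0]-base.mean(0))@R,"fence ends",(fe-base.mean(0))@R,"stop",(st-base.mean(0))@R)
s=ray(c,C([(614,187),(639,290)]),.053)*1000; d=s[1]-s[0]; print("start",s,np.hypot(*d[:2]),np.degrees(np.arctan2(-d[1],-d[0])))
j=ray(c,C([(74,125),(150,204)]),.036)*1000; print("jig arm",j, np.hypot(*(j[1]-j[0])[:2]))
E
```

```text
yaw fence -0.018719044 fence pt 589.417 62.50306
base corners [[646.49150566 208.43838481]
 [646.57892688 -52.78159559]
 [447.45236999 -51.38999843]
 [446.89437332 207.18879047]] [546.85429396  77.86389531]
((546.7364501953125, 77.79498291015625), (199.5975341796875, 261.2199401855469), 0.019170761108398438)
fence ends [[589.56076128 154.48924949]
 [588.7005122  -36.08703014]]
stop near end [[536.77352973 161.41704198]]
rel to base mean (jig): fence pt [ 42.56771421 -15.3469294 ] fence ends [[  42.68143058   76.6393022 ]
 [  41.88344453 -113.93724713]] stop [[-10.10806119  83.54984821]]
start [[ 550.34287597 -187.26194268   53.        ]
 [ 481.00386647 -202.64083784   53.        ]] 71.02400055457592 12.505360981171854
jig arm [[596.80861772 178.94852048  36.        ]
 [542.12881004 126.23932582  36.        ]] 75.94827561710446
```

```bash
python3 -m inch '[151,-270,0,7,60,151,-270,0,7,60,151,-270,0,7,60,151,-270,0,7,60,151,-270,0,7,60,151,-270,0,7,60,151,-270,0,7,60,151,-270,0,7,60,151,-270,0,7,60,151,-270,0,7,60]'
```

```text
t: 1.03
tool_pos: [0.2997, 0.3109, 0.2187]
orientation: [0.205, 3.135, 0.001]
force: [0.8, -0.2, -0.8]
opening: 0.0557
gripper_force: 0.0
```

```bash
python3 -m inch '[150,-271,-120,7.5,60,150,-271,-120,7.5,60,150,-271,-120,7.5,60,150,-271,-120,7.5,60,150,-271,-120,7.5,60,150,-271,-120,7.5,60,150,-271,-120,7.5,60,150,-271,-120,7.5,60,150,-271,-120,7.5,60,150,-271,-120,7.5,60]'
```

```text
t: 1.87
tool_pos: [0.4491, 0.0399, 0.0972]
orientation: [0.001, -3.139, -0.001]
force: [-0.2, 0.4, -0.2]
opening: 0.0559
gripper_force: 0.0
```

```bash
python3 -m inch '[0,0,-30,0,60,0,0,-55,0,60,0,0,-70,0,60,0,0,-78,0,60,0,0,-83,0,60,0,0,-83,0,60,0,0,-83,0,60]'
```

```text
t: 2.45
tool_pos: [0.45, 0.0412, 0.0166]
orientation: [-0.007, 3.14, 0.0]
force: [1.0, -0.6, 0.1]
opening: 0.0557
gripper_force: 0.0
```

```bash
python3 - <<'E'
from h import *
c=read_camera("scene"); im=c["image"]
cv2.imwrite("pics/s1.png",cv2.resize(im[130:300,180:400],None,fx=3.4,fy=3.4,interpolation=cv2.INTER_CUBIC))
E
```

```text
(no output)
```

View pics/s1.png

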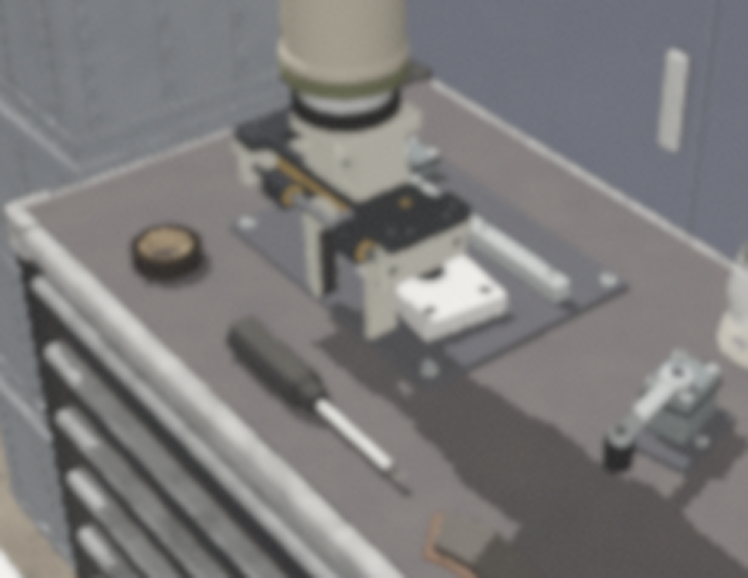

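The two open fingers (crop about (320,270) and (380,310)) stand just in front of the plate at plate height. Next I push it away from the robot, squaring it up.

```bash
python3 -m inch '[5,0,-2,0,60,10,0,-2,0,60,14,0,-2,0,60,18,0,-2,0,60,22,0,-2,0,60,26,0,-2,0,60,30,0,-2,0,60,34,0,-2,0,60,38,0,-2,0,60,38,0,-2,0,60]'
```

```text
t: 3.33
tool_pos: [0.4878, 0.0404, 0.0134]
orientation: [0.005, -3.141, -0.0]
force: [-0.6, 0.2, -0.3]
opening: 0.0556
gripper_force: 0.3
```

```bash
python3 -m inch '[2,0,0,0,60,4,0,0,0,60,6,0,0,0,60,8,0,0,0,60,10,0,0,0,60,12,0,0,0,60,12,0,0,0,60]'
```

```text
t: 3.92
tool_pos: [0.4991, 0.0406, 0.0134]
orientation: [0.005, -3.141, -0.0]
force: [-2.5, 0.6, 1.1]
opening: 0.0555
gripper_force: 1.7
```

```bash
python3 -m inch '[1,0,0,0,60,2,0,0,0,60,2,0,0,0,60]'; python3 - <<'E'
from h import *
c=read_camera("top"); r=cv2.minAreaRect(np.float32(ray(c,plate(c),.024)[:,:2]*1000)); print(r)
E
```

```text
t: 4.17
tool_pos: [0.501, 0.0405, 0.0134]
orientation: [0.005, -3.141, -0.0]
force: [-5.4, 0.3, 1.9]
opening: 0.0559
gripper_force: 2.1
((546.85986328125, 97.78026580810547), (38.180423736572266, 10.611187934875488), 85.33258056640625)
```

```bash
python3 -m inch '[1,0,0,0,60,2,0,0,0,60,3,0,0,0,60,3,0,0,0,60]'
```

```text
t: 4.55
tool_pos: [0.5031, 0.0405, 0.0134]
orientation: [0.005, -3.139, -0.0]
force: [-9.7, -0.4, 6.6]
opening: 0.0558
gripper_force: 4.9
```

```bash
python3 -m inch '[1,0,0,0,60,2,0,0,0,60,2,0,0,0,60]'
```

```text
t: 4.8
tool_pos: [0.5032, 0.0405, 0.0132]
orientation: [0.005, -3.135, -0.0]
force: [-20.4, -0.3, 16.1]
opening: 0.0556
gripper_force: 9.8
```

```bash
python3 -m inch '[-15,0,0,0,60,-30,0,0,0,30,-30,0,40,0,0,-30,-30,70,0,0,-10,-65,70,0,0,20,-98,70,0,0,42,-110,70,0,0,42,-110,70,0,0,42,-110,70,0,0,42,-110,70,0,0]'; python3 - <<'E'
from h import *
c=read_camera("top"); im=c["image"]
cv2.imwrite("pics/crop2.png",cv2.resize(im[140:235,235:435],None,fx=4,fy=4,interpolation=cv2.INTER_CUBIC))
E
```

```text
t: 5.63
tool_pos: [0.5483, -0.0695, 0.0835]
orientation: [-0.005, 3.141, 0.0]
force: [-0.0, 0.4, 0.6]
opening: 0.0016
gripper_force: 0.0
```

View pics/crop2.png

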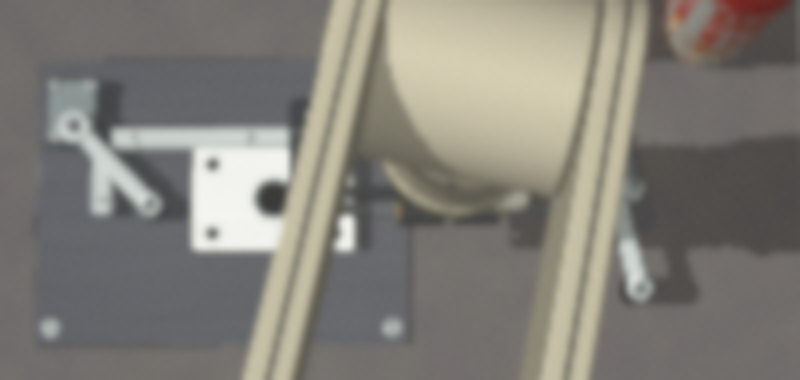

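The plate (crop 191-355, 147-250) now lies square against the fence. Next I come down to its right and push left.

```bash
python3 -m inch '[-2,0,-35,0,0,-2,0,-60,0,0,-2,0,-69,0,0,-2,0,-69,0,0,-2,15,-69,0,0,-2,22,-69,0,0,-2,27,-69,0,0,-2,32,-69,0,0,-2,37,-69,0,0,-2,42,-69,0,0]'
```

```text
t: 6.52
tool_pos: [0.5467, -0.0273, 0.0153]
orientation: [-0.005, 3.141, -0.0]
force: [-0.7, 0.2, 0.3]
opening: 0.0007
gripper_force: 0.0
```

```bash
python3 -m inch '[0,5,0,0,0,0,10,0,0,0,0,15,0,0,0,0,20,0,0,0,0,24,0,0,0,0,28,0,0,0,0,32,0,0,0,0,36,0,0,0,0,40,0,0,0,0,40,0,0,0]'
```

```text
t: 7.35
tool_pos: [0.5467, 0.0125, 0.015]
orientation: [-0.005, 3.141, -0.001]
force: [0.2, -3.8, 2.4]
opening: 0.0005
gripper_force: 1.9
```

```bash
python3 -m inch '[0,2,0,0,0,0,4,0,0,0,0,6,0,0,0,0,8,0,0,0,0,8,0,0,0]'; python3 -m inch '[0,1,0,0,0,0,2,0,0,0,0,3,0,0,0,0,3,0,0,0]'
```

```text
t: 7.77
tool_pos: [0.5467, 0.02, 0.015]
orientation: [-0.005, 3.141, -0.001]
force: [0.8, -4.5, 1.1]
opening: 0.0005
gripper_force: 2.6
t: 8.1
tool_pos: [0.5467, 0.0228, 0.015]
orientation: [-0.005, 3.141, -0.001]
force: [-0.4, -5.9, 2.8]
opening: -0.0001
gripper_force: 3.0
```

```bash
python3 -m inch '[0,1,0,0,0,0,2,0,0,0,0,2,0,0,0]'; python3 -m inch '[0,1,0,0,0,0,2,0,0,0,0,2,0,0,0]'
```

```text
t: 8.35
tool_pos: [0.5467, 0.0248, 0.015]
orientation: [-0.005, 3.141, -0.001]
force: [-0.7, -5.2, 3.5]
opening: 0.0005
gripper_force: 3.0
t: 8.6
tool_pos: [0.5467, 0.0268, 0.015]
orientation: [-0.005, 3.141, -0.001]
force: [0.1, -5.9, 3.7]
opening: 0.0006
gripper_force: 3.0
```

```bash
python3 -m inch '[0,1,0,0,0,0,2,0,0,0,0,2,0,0,0]'; python3 -m inch '[0,1,0,0,0,0,1,0,0,0]'
```

```text
t: 8.85
tool_pos: [0.5467, 0.0288, 0.015]
orientation: [-0.005, 3.141, -0.001]
force: [-0.1, -5.2, 3.8]
opening: 0.0005
gripper_force: 3.1
t: 9.02
tool_pos: [0.5466, 0.0296, 0.015]
orientation: [-0.005, 3.141, -0.002]
force: [0.4, -7.2, 3.4]
opening: 0.0004
gripper_force: 3.5
```

```bash
python3 -m inch '[0,1,0,0,0,0,1,0,0,0]'; python3 -m inch '[0,1,0,0,0,0,1,0,0,0]'
```

```text
t: 9.18
tool_pos: [0.5466, 0.0298, 0.015]
orientation: [-0.005, 3.141, -0.004]
force: [-1.1, -10.5, 3.1]
opening: 0.0003
gripper_force: 4.9
t: 9.35
tool_pos: [0.5466, 0.0299, 0.015]
orientation: [-0.005, 3.141, -0.006]
force: [-1.0, -14.3, 3.8]
opening: 0.0005
gripper_force: 6.4
```

Both faces are in contact. I back off, re-seat it against the fence with a light push, then check.

```bash
python3 -m inch '[0,-12,0,0,0,0,-35,0,0,0,0,-35,40,0,0,0,-35,75,0,30,-35,-10,75,0,60,-70,20,75,0,60,-75,55,75,0,60,-75,64,75,0,60,-75,64,75,0,60,-75,64,75,0,60]'; python3 - <<'E'
from h import *
c=read_camera("scene"); im=c["image"]
cv2.imwrite("pics/s2.png",cv2.resize(im[150:260,230:390],None,fx=5,fy=5,interpolation=cv2.INTER_CUBIC))
E
```

```text
t: 10.18
tool_pos: [0.4715, 0.0967, 0.0897]
orientation: [-0.008, 3.141, 0.0]
force: [-0.8, -0.2, -0.6]
opening: 0.0425
gripper_force: 0.0
```

```bash
python3 -m inch '[0,0,-35,0,60,0,0,-60,0,60,0,0,-74,0,60,0,0,-74,0,60,10,0,-74,0,60,18,0,-74,0,60,23,0,-74,0,60,27,0,-74,0,60,30,0,-74,0,60,30,0,-74,0,60]'
```

```text
t: 11.07
tool_pos: [0.5017, 0.0963, 0.016]
orientation: [0.005, -3.142, -0.0]
force: [0.8, 0.6, 0.2]
opening: 0.0559
gripper_force: 0.1
```

```bash
python3 -m inch '[1,0,0,0,60,2,0,0,0,60,2,0,0,0,60]'; python3 -m inch '[1,0,0,0,60,1,0,0,0,60]'
```

```text
t: 11.32
tool_pos: [0.5024, 0.0965, 0.0155]
orientation: [0.006, -3.14, -0.0]
force: [-5.1, 0.4, 3.4]
opening: 0.0553
gripper_force: 2.4
t: 11.48
tool_pos: [0.5031, 0.0966, 0.0154]
orientation: [0.006, -3.139, -0.0]
force: [-6.4, 0.6, 5.4]
opening: 0.0562
gripper_force: 3.2
```

```bash
python3 -m inch '[1,0,0,0,60,1,0,0,0,60]'; python3 -m inch '[1,0,0,0,60,1,0,0,0,60]'
```

```text
t: 11.65
tool_pos: [0.5032, 0.0966, 0.0153]
orientation: [0.006, -3.137, 0.0]
force: [-10.8, 0.1, 9.9]
opening: 0.0557
gripper_force: 5.5
t: 11.82
tool_pos: [0.5032, 0.0966, 0.0151]
orientation: [0.006, -3.135, 0.0]
force: [-16.1, 0.1, 12.7]
opening: 0.0557
gripper_force: 7.6
```

Seated at the same depth as before. I retreat to the right of the start switch, and check the plate on the way.

```bash
python3 -m inch '[-15,0,0,0,60,-27,0,0,0,60,-27,0,40,0,30,-27,-30,75,0,0,-27,-347,85,0,0,-27,-347,85,0,0,-27,-347,85,0,0,-27,-347,85,0,0,-27,-347,85,0,0,-27,-347,85,0,0]'; python3 -m inch '[0,-130,0,0,0,0,-130,0,0,0,0,-130,0,0,0,0,-130,0,0,0,0,-130,0,0,0]'; python3 - <<'E'
from h import *
c=read_camera("top"); im=c["image"]
cv2.imwrite("pics/crop3.png",cv2.resize(im[140:235,235:435],None,fx=4,fy=4,interpolation=cv2.INTER_CUBIC))
k=plate(c); print(cv2.minAreaRect(np.float32(ray(c,k,.024)[:,:2]*1000)))
s=read_camera("scene")["image"]
cv2.imwrite("pics/s3.png",cv2.resize(s[160:260,240:380],None,fx=5,fy=5,interpolation=cv2.INTER_CUBIC))
E
```

```text
t: 12.65
tool_pos: [0.4792, -0.1827, 0.0982]
orientation: [-0.005, 3.14, -0.001]
force: [0.8, 0.6, -0.1]
opening: 0.0066
gripper_force: 0.0
t: 13.07
tool_pos: [0.4789, -0.3133, 0.0978]
orientation: [0.001, 3.141, -0.001]
force: [1.0, 0.6, 0.0]
opening: 0.0006
gripper_force: 0.0
((552.0687255859375, 63.765098571777344), (190.40965270996094, 80.44376373291016), 89.73978424072266)
```

View pics/crop3.png

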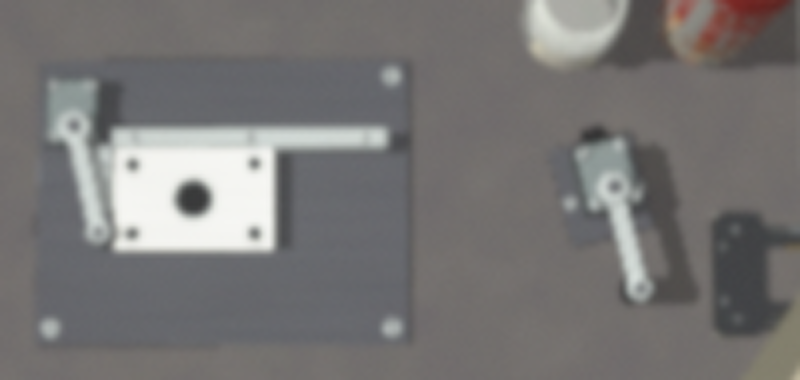

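The plate (crop 112-275, 147-250) is flush in the corner. The roller arm has swung about 32° (0.55 rad), so the switch is tripped. The start switch is still at rest, with its roller at crop (639,290).

```bash
python3 -m inch '[1,20,-25,0,0,1,50,-50,0,0,1,60,-65,0,0,1,60,-69,0,0,1,65,-69,0,0,1,70,-69,0,0,1,74,-69,0,0,1,77,-69,0,0,1,77,-69,0,0]'
```

```text
t: 13.92
tool_pos: [0.4812, -0.2337, 0.0299]
orientation: [-0.005, 3.14, -0.001]
force: [-1.2, 0.0, 0.6]
opening: 0.0003
gripper_force: 0.0
```

```bash
python3 -m inch '[0,2,0,0,0,0,4,0,0,0,0,6,0,0,0,0,8,0,0,0,0,10,0,0,0,0,12,0,0,0,0,12,0,0,0]'; python3 - <<'E'
from h import *
for n in("top","scene"):
    c=read_camera(n); im=c["image"]; p=proj(c,[.53,-.19,.03])[0].astype(int); print(n,p)
    u,v=p; cv2.imwrite(f"pics/{n}4.png",cv2.resize(im[v-45:v+45,u-60:u+60],None,fx=6,fy=6,interpolation=cv2.INTER_CUBIC))
E
```

```text
t: 14.5
tool_pos: [0.4802, -0.2212, 0.0286]
orientation: [0.005, -3.141, -0.0]
force: [-0.2, 0.1, 0.3]
opening: 0.0003
gripper_force: 0.4
top [388 194]
scene [372 252]
```

View pics/scene4.png

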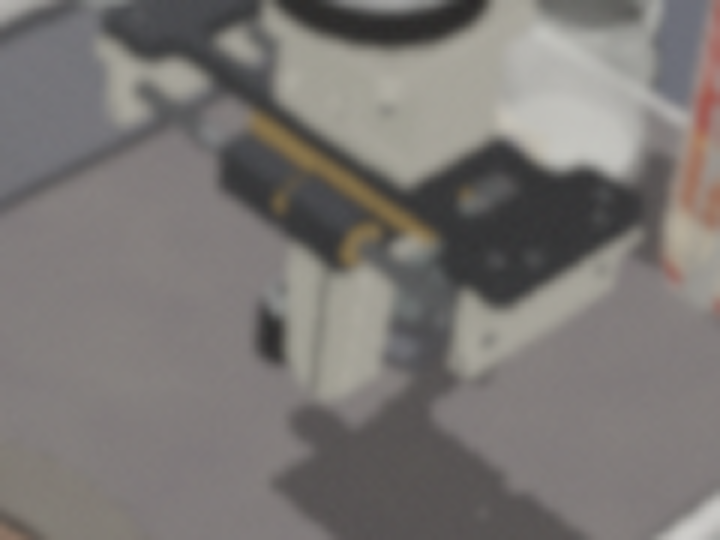

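The finger stands right against the roller (black at crop (265,330)). I now push left in steps and check the angle from the picture during the hold.

```bash
python3 -m inch '[0,5,0,0,0,0,10,0,0,0,0,15,0,0,0,0,20,0,0,0,0,24,0,0,0,0,28,0,0,0,0,31,0,0,0,0,34,0,0,0,0,36,0,0,0,0,36,0,0,0]'; python3 - <<'E'
from h import *
c=read_camera("scene"); im=c["image"]
cv2.imwrite("pics/scene5.png",cv2.resize(im[207:297,312:432],None,fx=6,fy=6,interpolation=cv2.INTER_CUBIC))
for th in (25,30,35,40,45):
    a=np.radians(180+12.5-th); P=[.5503+.07*np.cos(a),-.1873+.07*np.sin(a),.036]
    print(th,np.round(P,4),((proj(c,P)[0]-[312,207])*6).round())
E
```

```text
t: 15.43
tool_pos: [0.4808, -0.1854, 0.029]
orientation: [-0.006, 3.141, -0.001]
force: [1.7, -1.2, 0.2]
opening: 0.0006
gripper_force: 1.1
25 [ 0.482  -0.1721  0.036 ] [235. 290.]
30 [ 0.4835 -0.1663  0.036 ] [228. 280.]
35 [ 0.4856 -0.1605  0.036 ] [221. 269.]
40 [ 0.4882 -0.155   0.036 ] [216. 259.]
45 [ 0.4913 -0.1497  0.036 ] [213. 248.]
```

View pics/scene5.png

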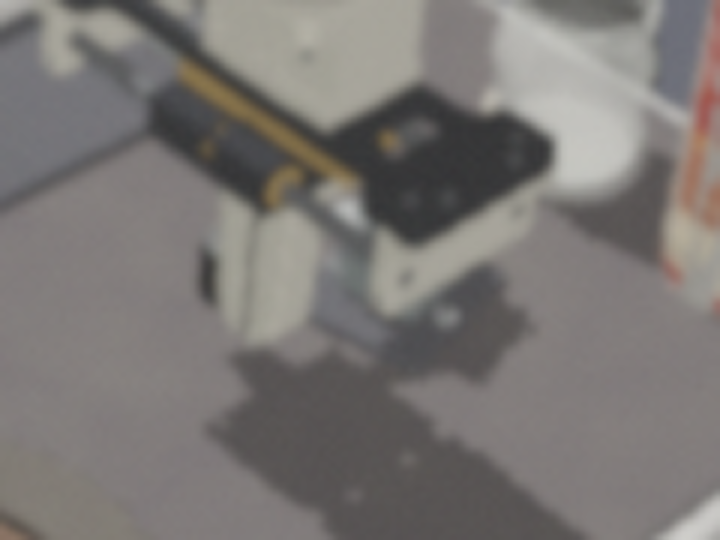

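The roller (crop left edge x≈200, y 245-305) is at roughly 32-33°. I nudge it 1.5 mm further, hold for a second, then release gently.

```bash
python3 -m inch '[0,1.5,0,0,0,0,1.5,0,0,0,0,1.5,0,0,0,0,1.5,0,0,0,0,1.5,0,0,0,0,1.5,0,0,0,0,1.5,0,0,0,0,1.5,0,0,0,0,1.5,0,0,0,0,1.5,0,0,0]'; python3 -m inch '[0,0,0,0,0,0,-5,0,0,0,0,-10,0,0,0,0,-15,0,0,0,0,-20,0,0,0,0,-25,0,0,0,0,-30,0,0,0,0,-35,0,0,0,0,-40,0,0,0,0,-50,0,0,0]'
```

```text
t: 16.32
tool_pos: [0.4803, -0.184, 0.0287]
orientation: [0.005, -3.142, 0.0]
force: [2.5, -2.1, 1.2]
opening: 0.0005
gripper_force: 1.2
t: 17.15
tool_pos: [0.4802, -0.234, 0.0286]
orientation: [0.006, -3.141, -0.001]
force: [-0.5, -0.0, -0.3]
opening: 0.0005
gripper_force: 0.0
```

```bash
python3 -m inch '[0,-30,0,0,0,0,-50,0,0,0,0,-60,40,0,0,0,-80,80,0,0,0,-100,100,0,0,0,-100,100,0,0,0,-100,100,0,0,0,-100,100,0,0]'; python3 - <<'E'
from h import *
c=read_camera("top"); im=c["image"]
cv2.imwrite("pics/top6.png",cv2.resize(im[115:275,190:450],None,fx=3,fy=3,interpolation=cv2.INTER_CUBIC))
print(robot.read_state()["t"])
E
```

```text
t: 17.82
tool_pos: [0.4798, -0.3339, 0.1278]
orientation: [0.004, -3.141, -0.002]
force: [-0.1, 0.1, -0.2]
opening: 0.0008
gripper_force: 0.0
17.8667
```

View pics/top6.png

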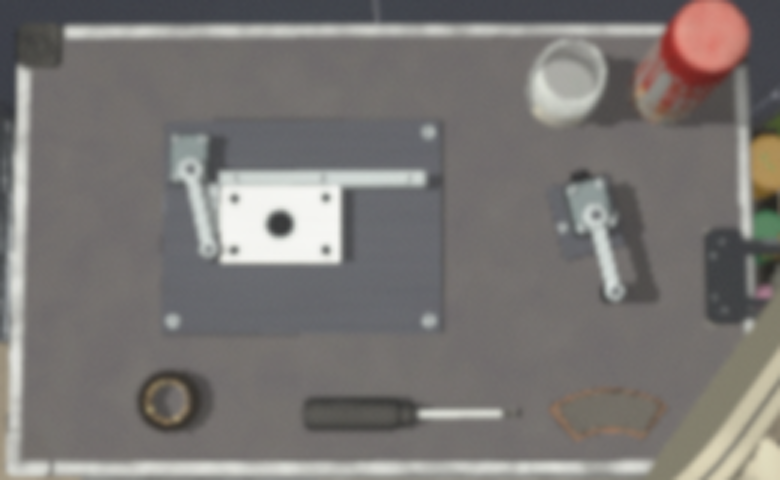

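The plate is home (crop 218-342, 184-263) with the jig arm deflected. The start arm is back at rest (roller at (615,291)), the bystanders are undisturbed and the robot is clear.

```bash
python3 -c "
from plant import job
print(job.close_job())"
```

```text
the job is handed in; nothing more can be done
None
```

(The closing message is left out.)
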